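Set the centrifuge's digit wheels to 4-7-2 and start it

ROBOT

A 6-joint arm with a two-finger parallel gripper is mounted at the origin on the work surface. World frame = base frame: x ahead of the robot, y to its left, z up, the work surface at z = 0. Lengths are in m, angles in rad, forces in N, time in s.
With the tool pointing down it reaches from about 0.425 to 0.925 m from the base axis. Payload 12.5 kg.
Tool frame: the origin (TCP) lies at the very end of the fingers, on their centre line; the grasp point (between the pads) lies 19 mm behind it; z points along the fingers, y is the line along which they close (so a half turn about z gives the same grasp; the last joint's range is limited). The gripper opens to 85 mm and grips with 20 to 120 N. Pads are 22 mm wide; open, the fingers measure 114 mm over their backs; the gripper's body (76 mm by 85 mm) begins 54 mm behind the grasp point. The pads swing forward as they close: fully open they stand 13 mm farther back than shut.
Start: joints at [1.176, 0.491, 1.559, -0, 1.092, -0.106], TCP at [0.178, 0.599, 0.231] pointing down, gripper open.
Joint ranges: [-3.1, 3.1], [-0.84, 2.19], [0.05, 2.79], [-1.13, 4.28], [0.06, 2.93], [-2.69, 2.69]. Speed limits (rad/s): [2.22, 2.22, 2.79, 3.14, 3.14, 3.14].

INTERFACE

Orientations are given as [roll, pitch, yaw] about the fixed x, y, z axes, in that order (R = Rz(yaw) Ry(pitch) Rx(roll)).
In Python, from bench import manip, optics, workorder gives the robot as it stands.
- The arm moves only by the tool play_rows, never from a script. Its argument "motion" is a list of rows, each a list of 5 numbers: the shift along the tool's x, y, z in m, then the turn about the tool's z in rad, then the closure, from 0 (fully open) to 1 (shut). A call has 1 to 5 rows; each row is the pose to reach, as a shift and turn from the pose commanded when the call began, along the tool's axes at that moment; what a row does not reach only later rows make up. A row lasts 1/8 s, in which the tool goes at most 62.5 mm and 10.7 degrees, less where a joint would pass 70% of its speed; a pose out of reach is approached as far as the arm can. A call with a gripper value outside its range is refused whole. The fingers move at their own pace and stop on an object; the grip force is fixed at half the most. Time passes only in rows, so rows that repeat a pose let the fingers close. It gives the time, the measured TCP pose, the force, the opening and the grip force at its end, in the units of the state.
- manip.sense(): the state, without advancing time (a new reading comes with each control period).
- optics.grab_frame(name): name is "side" or "top"; returns the picture (384x512x3 uint8, red, green, blue); there is no depth.
- optics.camera_model(name): a dict with "mtx" (3x3 intrinsics, pixels), "pose" (4x4, takes a point from camera to world coordinates). Camera axes: x right, y down, z forward; pixel columns grow to the right and rows downward; lengths in m; the calibration is good to about 2 mm. A picture is of the moment at which its call begins. camera_model takes no time and is no camera call.
- workorder.sign_off(): hands the job in; it is judged then, once.
The state is a dict: "time_s": time; "joints": joint angles; "qvel": joint speeds; "joint_efforts": joint torques, N m; "tool_pos": TCP position; "tool_rot": TCP orientation; "contact_force": force on the tool from outside, world axes, zero at the start; "torque": the same for the moment, N m; "gripper_width": finger opening in m; "gripper_force": force on a finger pad.
Only numpy, scipy, OpenCV 4.12 (cv2) and the standard library are available. Lean on these libraries where they do the work, as an engineer would, in place of code of your own. Each camera call takes 0.05 s, during which the arm holds its last target. There are 200 camera calls.

TASK

Roll the three digit wheels on the centrifuge's console so that they read 4, 7, 2 from left to right (seen from its front edge), each digit squarely at the top between its red marks, then push the green start key well down (more than half its travel) and let it spring back. Work gently: never press on the console with more than 15 N, do not press the key before the code is right, and leave everything else on the table and on the console where it stands.

Things in the scene. Friction and masses are not known exactly. Their poses are not given: they have to be found in the camera images.
- console: white centrifuge console with grey level top, fixed to the table, 170 (x) x 260 (y) x 70 mm high; origin: centre of underside; z up, front edge at -x, y to the left seen from the front. Three digit wheels in a row along y at x = 0, y = +85, +30, -25 mm; green start key at x = 0, y = -90 mm. Pressing over 15 N on any part damages it. A small loose stopper stands on the top, 62 mm behind the row
- wheel_left (a joint): left digit wheel. Value in rad = digit at its top x 0.6283 (0 to 9; end stops 0.25 rad beyond each, no wrap-around). Pushing the top of the wheel away from the console's front edge (console +x) raises the value. Smooth rim, no clicks, stays where left. Each digit is a numeral on its own coloured facet, 17.6 mm along the rim
- wheel_middle (a joint): middle digit wheel. Value in rad = digit at its top x 0.6283 (0 to 9; end stops 0.25 rad beyond each, no wrap-around). Pushing the top of the wheel away from the console's front edge (console +x) raises the value. Smooth rim, no clicks, stays where left. Facet colours from 0 to 9: black, brown, red, orange, yellow, green, blue, violet, grey, white
- wheel_right (a joint): right digit wheel. Value in rad = digit at its top x 0.6283 (0 to 9; end stops 0.25 rad beyond each, no wrap-around). Pushing the top of the wheel away from the console's front edge (console +x) raises the value. Smooth rim, no clicks, stays where left. Numerals are upright as seen from the front edge
- slot_left (a point): centre of the left wheel's slot, on the console's top (70 mm over the table). Wheels are 56 mm across, 16 mm wide, axle along console y. A wheel's crown is straight above this point, 10 to 22 mm higher: each wheel sits at its own height, which is not measured and must be felt. The digit at the crown counts, between two red index bars beside the slot
- slot_middle (a point): centre of the middle wheel's slot, on the console's top. Each wheel gives straight down on a spring: from about 2 N, then 2.5 N per mm, 4 mm travel, solid after that. Turning needs about 2 N along the rim, so a shut fingertip that presses down with about 4 to 8 N and slides along console x rolls it by friction; pressed less, it slips
- slot_right (a point): centre of the right wheel's slot, on the console's top. Like the others
- start_key (a joint): green round start key, 30 mm across, pressed straight down: 0 released, 0.010 m fully down at 8 N (solid beyond), starts the machine when 0.005 m down, at about 4 N; springs back
- start_key_top (a point): centre of the start key's top face (moves down with it)
- tube_rack: blue rack with yellow-capped tubes, 60 x 130 x 79 mm, left of the console; a bystander to leave where it is; origin at the centre of its underside
- reagent_bottle: amber bottle with red cap, 60 mm across, 130 mm tall, right of the console; a bystander to leave where it is; origin at the centre of its underside
- stopper: yellow stopper, 22 mm across, 18 mm tall, standing on the console's top; a bystander to leave where it is; origin at the centre of its underside
- beaker: glass beaker, 70 mm across, 85 mm tall, behind the console; a bystander to leave where it is; origin at the centre of its underside
- tube_sleeve: yellow centrifuge sleeve, 40 mm across, 100 mm tall, behind the console; a bystander to leave where it is; origin at the centre of its underside
- note_block: yellow note block, 75 x 100 x 14 mm, in front to the right; a bystander to leave where it is; origin at the centre of its underside
- spatula: lab spatula, 170 mm long, lying in front to the left; a bystander to leave where it is; origin at the centre of its underside

How it is judged:
On the way, in this order (a step that is already met when the one before it is completed fails the run):
1. the wheels read 4, 7, 2 (value of joint wheel_left between 2.353 and 2.673 rad and value of joint wheel_middle between 4.238 and 4.558 rad and value of joint wheel_right between 1.097 and 1.417 rad), for 0.2 s.
2. the start key is pushed well down with the wheels at 4, 7, 2 (all of step 1 and value of joint start_key above 0.005 m), for 0.05 s.
At the end, for the whole second after the job is handed in: the wheels read 4, 7, 2, each within 0.16 rad (a quarter of a digit) of its digit squarely at the top, the start key has sprung back (less than 1.5 mm down) and every bystander stands within 30 mm of where it was (all of step 1 and value of joint start_key below 0.0015 m and distance of each of tube_rack, reagent_bottle, stopper, beaker, tube_sleeve, note_block, spatula from where it was at the start of the episode below 0.03 m); the robot touches nothing.
It fails at once if the console is pressed with more than 15 N (contact force between any of the fingers, the arm and console above 15 N).
It fails at once if the start key is pressed while the wheels do not read 4, 7, 2 (value of joint start_key above 0.003 m and not (value of joint wheel_left between 2.353 and 2.673 rad and value of joint wheel_middle between 4.238 and 4.558 rad and value of joint wheel_right between 1.097 and 1.417 rad)).
It fails at once if a bystander is moved by more than 30 mm or tipped over (distance of any of tube_rack, reagent_bottle, stopper, beaker, tube_sleeve, note_block, spatula from where it was at the start of the episode above 0.03 m or angle between any of tube_rack, reagent_bottle, stopper, beaker, tube_sleeve, note_block, spatula's own z axis and vertical above 0.5 rad).
It also fails if it takes over 58 s, if anything falls off the work surface, if the arm or the gripper's body presses on something with over 40 N, if the wrist force passes 120 N, or if a joint passes its speed limit or range.

## Working session

There is one attempt and no reset: what is moved stays moved. The work goes in short steps, Python scripts to look and compute and a tool call to move; the robot and the scene stay as the last step left them, time stands still between calls to the robot, and variables do not carry over. Pictures are saved under pics/ and viewed, at most 10 in all, crops included, and the job is handed in when it is done.

Besides the shell and the picture viewer there is one more tool, called after "Emit:" by a JSON object that holds its "api" and its "payload", one argument or row to a line. play_rows: Moves the arm, as the interface text tells. Its arguments: {"type":"object","properties":{"motion":{"type":"array"}},"required":["motion"]}

```bash
mkdir -p pics; ls; python3 - <<'E'
from bench import manip, optics
import cv2,numpy as np
s=manip.sense();print({k:np.round(v,3).tolist() for k,v in s.items()})
for n in("side","top"):
    im=optics.grab_frame(n);cv2.imwrite(f"pics/{n}0.png",im[:,:,::-1])
    m=optics.camera_model(n);print(n,np.round(m["mtx"],1).tolist(),np.round(m["pose"],3).tolist())
a=cv2.imread("pics/side0.png");b=cv2.imread("pics/top0.png")
E
```

```text
pics
{'time_s': 0.0, 'joints': [1.176, 0.492, 1.559, -0.0, 1.092, -0.106], 'qvel': [0.0, 0.001, 0.002, 0.002, 0.0, 0.0], 'joint_efforts': [0.002, -61.845, -26.16, 0.0, 0.004, 0.0], 'tool_pos': [0.178, 0.599, 0.231], 'tool_rot': [-3.14, -0.0, 2.853], 'contact_force': [0.314, 0.121, 0.219], 'torque': [0.03, -0.046, 0.032], 'gripper_force': 0.0, 'gripper_width': 0.085}
side [[372.4, 0.0, 248.4], [0.0, 372.4, 189.5], [0.0, 0.0, 1.0]] [[0.974, -0.143, 0.173, 0.446], [-0.224, -0.563, 0.795, -0.556], [-0.016, -0.814, -0.581, 0.51], [0.0, 0.0, 0.0, 1.0]]
top [[480.3, 0.0, 255.8], [0.0, 480.3, 189.8], [0.0, 0.0, 1.0]] [[0.016, -0.983, 0.185, 0.384], [-1.0, -0.015, 0.01, 0.023], [-0.007, -0.185, -0.983, 1.172], [0.0, 0.0, 0.0, 1.0]]
```

View pics/side0.png

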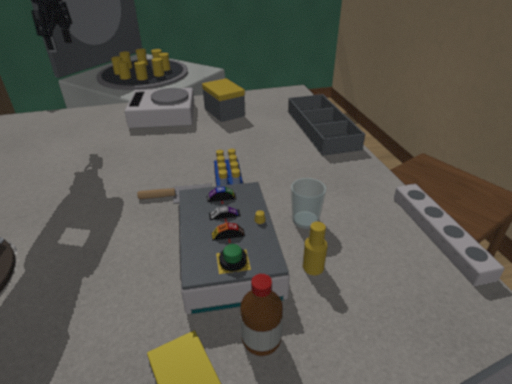

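View pics/top0.png

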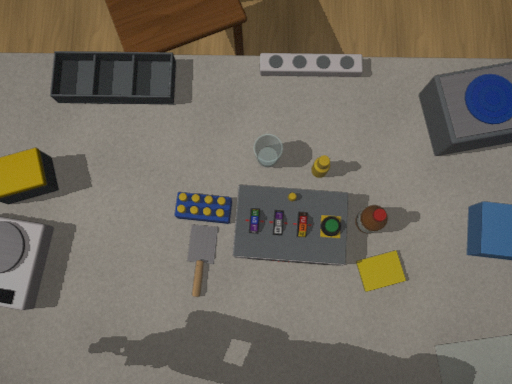

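The side view shows the console centred near (228,235), with wheels at about (221,195), (224,213) and (228,231) and the key at (233,256). In the top view the wheels are at about (254,221), (279,223) and (303,225), and the key at (331,227). I'll enlarge both.

```bash
python3 - <<'E'
import cv2,numpy as np
a=cv2.imread("pics/side0.png")[175:275,170:290];b=cv2.imread("pics/top0.png")[180:270,230:355]
a=cv2.resize(a,None,fx=6,fy=6,interpolation=cv2.INTER_CUBIC);b=cv2.resize(b,None,fx=6,fy=6,interpolation=cv2.INTER_CUBIC)
cv2.imwrite("pics/side0c.png",cv2.convertScaleAbs(a,alpha=1.5));cv2.imwrite("pics/top0c.png",cv2.convertScaleAbs(b,alpha=1.5))
E
```

```text
(no output)
```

View pics/side0c.png

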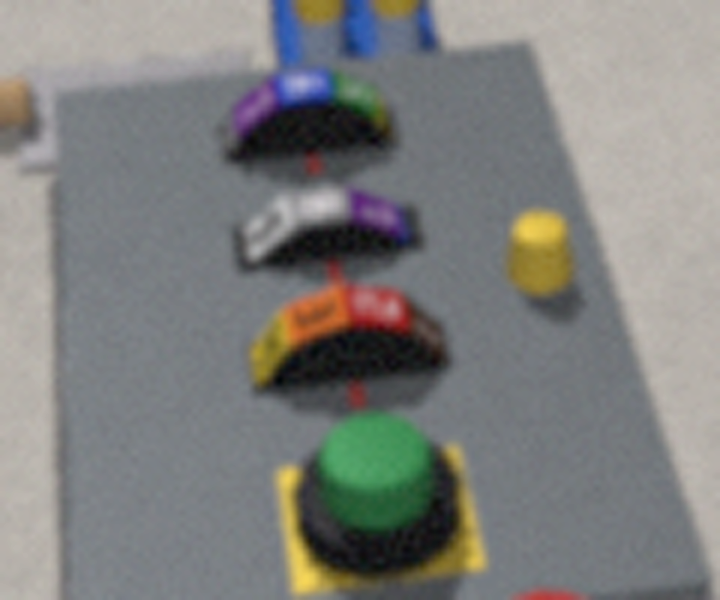

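View pics/top0c.png

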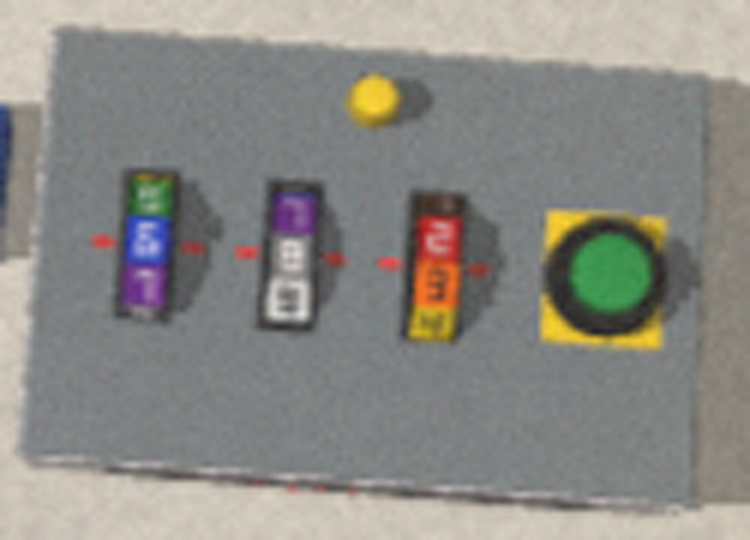

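Reading the crops by colour code: the left wheel shows blue 6 at the top (green 5 behind, violet 7 in front). The middle wheel is between grey 8 and white 9, and the right wheel is between red 2 and orange 3. The stopper is behind the row. Next I fit the console pose, wheel heights and wheel values from the pixel readings in both views.

```bash
cat > h.py <<'E'
import numpy as np
from bench import optics
from scipy.optimize import least_squares
C={n:optics.camera_model(n) for n in("side","top")}
def proj(n,P):
    m=C[n];T=np.linalg.inv(m["pose"]);p=np.atleast_2d(P)@T[:3,:3].T+T[:3,3];q=p@m["mtx"].T;return q[:,:2]/q[:,2:]
off={"top":np.array([230,180.]),"side":np.array([170,175.])}
def px(n,u):return np.array(u)/6.+off[n]-0.42
def w(c,P):
    x,y,a=c;P=np.atleast_2d(P);return np.c_[x+P[:,0]*np.cos(a)-P[:,1]*np.sin(a),y+P[:,0]*np.sin(a)+P[:,1]*np.cos(a),P[:,2]]
E
python3 - <<'E'
from h import *
Z=.07
pts={"top":[((.085,.13,Z),(55,30)),((.085,-.13,Z),(705,78)),((-.085,.13,Z),(22,460)),((-.085,-.13,Z),(694,500)),
 ((0,.085,Z),(148,244.5)),((0,.03,Z),(291,255.5)),((0,-.025,Z),(434,267))],
 "side":[((.085,.13,Z),(530,42)),((-.085,.13,Z),(58,92))]}
side=[((0,.085),(315,163)),((0,.03),(335,270)),((0,-.025),(357,393))]
def res(v,full=False):
    r=[]
    for n in pts:
        for P,u in pts[n]: r.append((proj(n,w(v[:3],P))[0]-px(n,u)))
    for P,u in side: r.append(proj("side",w(v[:3],(P[0],P[1]-v[3],Z)))[0]-px("side",u))
    return np.array(r) if full else np.ravel(r)
s=least_squares(res,[.47,-.05,0,.017],loss="soft_l1");print(np.round(s.x,4));print(np.round(res(s.x,1),1).tolist())
c=s.x[:3];np.save("c.npy",c)
W={"left":(.085,{"top":[(5,214),(6,266)],"side":[(6,(281,102)),(5,(333,98))],"x":148}),
"middle":(.03,{"top":[(7,234),(8,279)],"side":[(8,(296,220)),(7,(352,215))],"x":290}),
"right":(-.025,{"top":[(1,217),(2,261),(3,306)],"side":[(3,(285,340)),(2,(352,322)),(1,(415,325))],"x":435})}
for k,(y,m) in W.items():
    def P(d,v,h,dy): 
        f=(d+.5)*.62832-v;return w(c,(-.028*np.sin(f),y+dy,Z+h-.028+.028*np.cos(f)))
    def rr(q):
        r=[proj("top",P(d,*q,0))[0][1]-px("top",(m["x"],u))[1] for d,u in m["top"]]
        for d,u in m["side"]: r+=list(proj("side",P(d,*q,-.008))[0]-px("side",u))
        return np.array(r)
    z=least_squares(rr,[4,.016],x_scale=[1,.01]);z2=z
    best=min((least_squares(rr,[v0,.016],x_scale=[1,.01]) for v0 in np.arange(0,6,.5)),key=lambda t:t.cost)
    print(k,best.x,best.x[0]/.62832,np.round(best.fun,1), w(c,(0,y,Z+best.x[1])).round(4))
# key height
def kr(h):
    return np.r_[proj("top",w(c,(0,-.09,h[0])))[0]-px("top",(612,272)),proj("side",w(c,(0,-.09,h[0])))[0]-px("side",(377,447))]
z=least_squares(kr,[.09]);print("key",z.x,z.fun.round(1),w(c,(0,-.09,z.x[0])))
st=least_squares(lambda p:np.r_[proj("top",p)[0]-px("top",(374,100)),proj("side",p)[0]-px("side",(541,226))],[.5,0,.09]);print("stopper top",st.x)
E
```

```text
[ 0.5144 -0.0493 -0.0542  0.0157]
[[-0.9, -1.2], [2.0, -1.7], [-1.1, 0.1], [1.2, 1.6], [0.2, 0.3], [0.2, 0.2], [0.2, -0.1], [0.8, -1.7], [-1.9, -1.0], [-0.2, -0.0], [-0.1, 0.1], [0.2, -0.0]]
left [3.76700707 0.02117913] 5.995363943634613 [ 0.6 -0.5 -0.   0.2  0.2 -0.2] [[0.5191 0.0356 0.0912]]
middle [4.97009933 0.01621667] 7.91014026058635 [-0.2 -0.1 -0.   0.4  0.  -0.3] [[ 0.5161 -0.0194  0.0862]]
right [1.56534414 0.02114686] 2.4913167478843583 [ 0.3 -0.1 -0.1  1.5  0.2 -0.3 -0.4 -1.   0.2] [[ 0.5131 -0.0743  0.0911]]
key [0.09613262] [ 0.5 -0.3  0.1  0.1] [[ 0.50956609 -0.13918797  0.09613262]]
stopper top [ 0.57576108 -0.04965674  0.08671857]
```

Emit:
{"api": "play_rows", "payload": {
  "motion": [
    [-0.043, -0.039, 0.005, -0.05, 1],
    [-0.086, -0.078, 0.01, -0.1, 1],
    [-0.129, -0.117, 0.015, -0.15, 1],
    [-0.172, -0.156, 0.02, -0.2, 1],
    [-0.215, -0.195, 0.025, -0.234, 1]
  ]
}}

```text
time_s: 0.72
tool_pos: [0.3291, 0.3493, 0.2061]
tool_rot: [3.142, 0.0, 3.088]
contact_force: [1.2, -0.4, 1.1]
gripper_width: -0.0002
gripper_force: 0.0
```

Emit:
{"api": "play_rows", "payload": {
  "motion": [
    [-0.036, -0.05, 0.01, 0, 1],
    [-0.072, -0.1, 0.02, 0, 1],
    [-0.108, -0.15, 0.03, 0, 1],
    [-0.144, -0.2, 0.04, 0, 1],
    [-0.18, -0.25, 0.05, 0, 1]
  ]
}}

```text
time_s: 1.35
tool_pos: [0.4954, 0.0896, 0.1559]
tool_rot: [3.141, -0.0, 3.087]
contact_force: [0.7, 0.9, 0.8]
gripper_width: -0.0002
gripper_force: 0.0
```

Emit:
{"api": "play_rows", "payload": {
  "motion": [
    [-0.035, -0.053, 0.025, 0, 1],
    [-0.035, -0.053, 0.045, 0, 1],
    [-0.035, -0.053, 0.052, 0, 1],
    [-0.035, -0.053, 0.052, 0, 1],
    [-0.035, -0.053, 0.052, 0, 1]
  ]
}}

```text
time_s: 1.98
tool_pos: [0.5267, 0.0374, 0.1051]
tool_rot: [3.142, 0.001, 3.088]
contact_force: [-0.8, -0.5, 0.0]
gripper_width: -0.0001
gripper_force: 0.0
```

Emit:
{"api": "play_rows", "payload": {
  "motion": [
    [0, -0.002, 0.008, 0, 1],
    [0, -0.002, 0.012, 0, 1],
    [0, -0.002, 0.014, 0, 1],
    [0, -0.002, 0.014, 0, 1]
  ]
}}

```text
time_s: 2.48
tool_pos: [0.5264, 0.0347, 0.0903]
tool_rot: [3.141, -0.0, 3.087]
contact_force: [-0.9, 0.3, 2.6]
gripper_width: -0.0001
gripper_force: 1.1
```

Emit:
{"api": "play_rows", "payload": {
  "motion": [
    [0, 0, 0.001, 0, 1],
    [0, 0, 0.001, 0, 1]
  ]
}}

```text
time_s: 2.72
tool_pos: [0.5265, 0.0347, 0.0894]
tool_rot: [3.141, 0.0, 3.087]
contact_force: [-1.8, 0.3, 3.6]
gripper_width: -0.0
gripper_force: 2.1
```

Emit:
{"api": "play_rows", "payload": {
  "motion": [
    [0, 0, 0.001, 0, 1],
    [0.004, 0, 0.001, 0, 1],
    [0.008, 0, 0.001, 0, 1],
    [0.0125, 0, 0.001, 0, 1],
    [0.017, 0, 0.001, 0, 1]
  ]
}}

```text
time_s: 3.35
tool_pos: [0.5106, 0.0356, 0.0888]
tool_rot: [3.141, 0.003, 3.087]
contact_force: [2.6, 0.8, 5.2]
gripper_width: -0.0
gripper_force: 2.7
```

```bash
cat > look.py <<'E'
import sys,cv2,numpy as np
from bench import optics,manip
t=sys.argv[1]
a=optics.grab_frame("side")[175:275,170:290,::-1];b=optics.grab_frame("top")[180:270,230:355,::-1]
f=lambda i,s:cv2.convertScaleAbs(cv2.resize(i,None,fx=s,fy=s,interpolation=cv2.INTER_CUBIC),alpha=1.5)
a,b=f(a,6),f(b,6)
cv2.imwrite(f"pics/{t}s.png",a);cv2.imwrite(f"pics/{t}t.png",b)
s=manip.sense();print(s["time_s"],np.round(s["tool_pos"],4),np.round(s["contact_force"],2))
E
python3 look.py A
```

```text
3.45 [0.5101 0.0356 0.0887] [-0.2   0.2   5.39]
```

View pics/As.png

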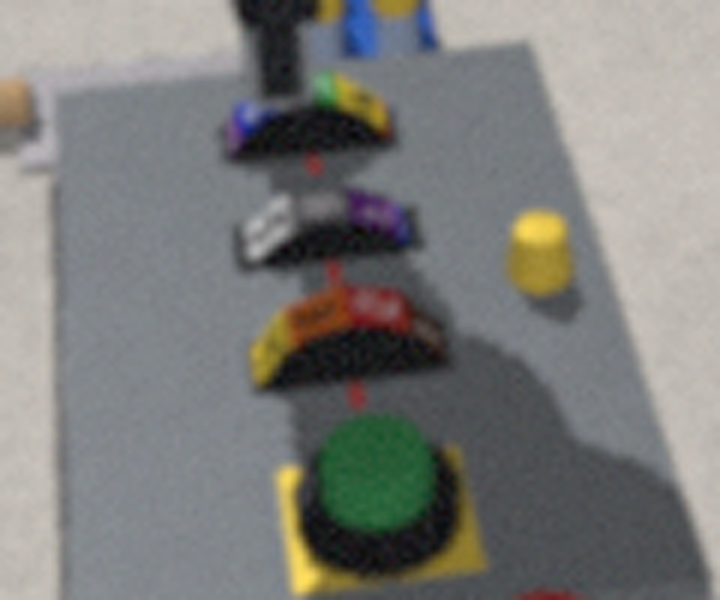

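The left wheel has rolled one digit: the yellow 4 / green 5 edge is now at (337,95), where the 5/6 edge was before. I'll do a second stroke.

Emit:
{"api": "play_rows", "payload": {
  "motion": [
    [0, 0, -0.008, 0, 1],
    [-0.018, 0, -0.008, 0, 1],
    [-0.018, 0, -0.003, 0, 1],
    [-0.018, 0, 0, 0, 1],
    [-0.018, 0, 0.0002, 0, 1]
  ]
}}

```text
time_s: 4.08
tool_pos: [0.5274, 0.0346, 0.0882]
tool_rot: [3.142, 0.001, 3.087]
contact_force: [1.7, -1.0, 7.0]
gripper_width: -0.0002
gripper_force: 3.5
```

Emit:
{"api": "play_rows", "payload": {
  "motion": [
    [0.0045, 0, 0, 0, 1],
    [0.009, 0, 0, 0, 1],
    [0.0135, 0, 0, 0, 1],
    [0.018, 0, 0, 0, 1],
    [0.018, 0, 0, 0, 1]
  ]
}}

```text
time_s: 4.7
tool_pos: [0.509, 0.0357, 0.0884]
tool_rot: [3.142, 0.0, 3.087]
contact_force: [-0.5, 0.0, 6.5]
gripper_width: 0.0002
gripper_force: 3.1
```

Emit:
{"api": "play_rows", "payload": {
  "motion": [
    [0, 0, -0.015, 0, 1],
    [-0.005, -0.027, -0.02, 0, 1],
    [-0.009, -0.055, -0.015, 0, 1],
    [-0.018, -0.055, -0.01, 0, 1],
    [-0.018, -0.055, -0.01, 0, 1]
  ]
}}

```text
time_s: 5.32
tool_pos: [0.5246, -0.02, 0.098]
tool_rot: [3.141, -0.001, 3.087]
contact_force: [-1.0, 0.4, 0.0]
gripper_width: -0.0
gripper_force: 0.0
```

Emit:
{"api": "play_rows", "payload": {
  "motion": [
    [0, 0, 0.006, 0, 1],
    [0, 0, 0.01, 0, 1],
    [0, 0, 0.012, 0, 1],
    [0, 0, 0.012, 0, 1]
  ]
}}

```text
time_s: 5.82
tool_pos: [0.5244, -0.0201, 0.0859]
tool_rot: [3.141, -0.0, 3.087]
contact_force: [-0.7, 0.2, -0.7]
gripper_width: 0.0001
gripper_force: 0.0
```

Emit:
{"api": "play_rows", "payload": {
  "motion": [
    [0, 0, 0.001, 0, 1],
    [0, 0, 0.001, 0, 1]
  ]
}}

```text
time_s: 6.08
tool_pos: [0.5245, -0.0203, 0.0851]
tool_rot: [3.141, 0.0, 3.087]
contact_force: [0.1, 0.5, 0.3]
gripper_width: -0.0
gripper_force: 0.0
```

Emit:
{"api": "play_rows", "payload": {
  "motion": [
    [0, 0, 0.001, 0, 1],
    [0, 0, 0.001, 0, 1]
  ]
}}

```text
time_s: 6.32
tool_pos: [0.5245, -0.0203, 0.084]
tool_rot: [3.141, -0.0, 3.087]
contact_force: [-0.5, 0.4, -0.2]
gripper_width: 0.0001
gripper_force: 0.0
```

Emit:
{"api": "play_rows", "payload": {
  "motion": [
    [0, 0, 0.001, 0, 1],
    [0, 0, 0.001, 0, 1]
  ]
}}

```text
time_s: 6.58
tool_pos: [0.5246, -0.0203, 0.0832]
tool_rot: [3.142, 0.0, 3.087]
contact_force: [0.1, -0.2, 2.7]
gripper_width: -0.0004
gripper_force: 1.5
```

Emit:
{"api": "play_rows", "payload": {
  "motion": [
    [0, 0, 0.001, 0, 1],
    [0, 0, 0.001, 0, 1]
  ]
}}

```text
time_s: 6.82
tool_pos: [0.5246, -0.0203, 0.0822]
tool_rot: [3.142, 0.0, 3.087]
contact_force: [-1.1, -0.6, 6.0]
gripper_width: -0.0002
gripper_force: 2.6
```

Emit:
{"api": "play_rows", "payload": {
  "motion": [
    [0.004, 0, 0, 0, 1],
    [0.008, 0, 0, 0, 1],
    [0.012, 0, 0, 0, 1],
    [0.016, 0, 0, 0, 1],
    [0.016, 0, 0, 0, 1]
  ]
}}

```text
time_s: 7.45
tool_pos: [0.5085, -0.0194, 0.0823]
tool_rot: [3.142, 0.001, 3.087]
contact_force: [1.0, 0.7, 4.7]
gripper_width: -0.0006
gripper_force: 2.6
```

Emit:
{"api": "play_rows", "payload": {
  "motion": [
    [0, 0, -0.015, 0, 1],
    [-0.005, -0.027, -0.024, 0, 1],
    [-0.012, -0.055, -0.02, 0, 1],
    [-0.012, -0.055, -0.015, 0, 1],
    [-0.012, -0.055, -0.015, 0, 1]
  ]
}}

```text
time_s: 8.07
tool_pos: [0.5169, -0.0746, 0.097]
tool_rot: [3.141, -0.001, 3.086]
contact_force: [-0.7, -0.4, 0.7]
gripper_width: -0.0002
gripper_force: 0.0
```

Emit:
{"api": "play_rows", "payload": {
  "motion": [
    [0, 0, 0.003, 0, 1],
    [0, 0, 0.005, 0, 1],
    [0, 0, 0.006, 0, 1],
    [0, 0, 0.006, 0, 1]
  ]
}}

```text
time_s: 8.57
tool_pos: [0.5175, -0.0748, 0.091]
tool_rot: [3.141, -0.0, 3.087]
contact_force: [-0.1, -0.7, 0.3]
gripper_width: 0.0001
gripper_force: 0.0
```

Emit:
{"api": "play_rows", "payload": {
  "motion": [
    [0, 0, 0.001, 0, 1],
    [0, 0, 0.001, 0, 1]
  ]
}}

```text
time_s: 8.82
tool_pos: [0.5175, -0.075, 0.0901]
tool_rot: [3.141, -0.0, 3.087]
contact_force: [1.2, -0.8, 0.1]
gripper_width: -0.0001
gripper_force: 0.0
```

Emit:
{"api": "play_rows", "payload": {
  "motion": [
    [0, 0, 0.001, 0, 1],
    [0, 0, 0.001, 0, 1]
  ]
}}

```text
time_s: 9.07
tool_pos: [0.5176, -0.075, 0.0892]
tool_rot: [3.142, 0.0, 3.087]
contact_force: [0.7, -0.2, 3.8]
gripper_width: -0.0005
gripper_force: 1.3
```

Emit:
{"api": "play_rows", "payload": {
  "motion": [
    [0, 0, 0.001, 0, 1],
    [0, 0, 0.001, 0, 1]
  ]
}}

```text
time_s: 9.32
tool_pos: [0.5176, -0.075, 0.0882]
tool_rot: [3.142, 0.0, 3.087]
contact_force: [-1.1, 0.0, 5.6]
gripper_width: 0.0001
gripper_force: 2.5
```

Emit:
{"api": "play_rows", "payload": {
  "motion": [
    [0.003, 0, 0, 0, 1],
    [0.006, 0, 0, 0, 1],
    [0.0088, 0, 0, 0, 1],
    [0.0088, 0, 0, 0, 1]
  ]
}}

```text
time_s: 9.82
tool_pos: [0.5084, -0.0745, 0.0881]
tool_rot: [3.142, -0.0, 3.087]
contact_force: [0.1, 0.0, 4.8]
gripper_width: -0.0003
gripper_force: 2.6
```

Emit:
{"api": "play_rows", "payload": {
  "motion": [
    [0, 0, -0.05, 0, 1],
    [0, 0.03, -0.1, 0, 1],
    [0, 0.09, -0.11, 0, 1],
    [0, 0.15, -0.11, 0, 1],
    [0, 0.21, -0.11, 0, 1]
  ]
}}

```text
time_s: 10.45
tool_pos: [0.5194, 0.1368, 0.1979]
tool_rot: [-3.141, -0.001, 3.086]
contact_force: [1.1, -0.4, -0.1]
gripper_width: -0.0002
gripper_force: 0.0
```

Emit:
{"api": "play_rows", "payload": {
  "motion": [
    [0, 0.06, 0, 0, 1],
    [0, 0.06, 0, 0, 1]
  ]
}}

```text
time_s: 10.7
tool_pos: [0.5224, 0.1982, 0.1973]
tool_rot: [-3.141, -0.002, 3.091]
contact_force: [-0.2, -0.3, 0.6]
gripper_width: -0.0003
gripper_force: 0.0
```

```bash
python3 look.py B; python3 -c "
import cv2
a=cv2.imread('pics/Bs.png');b=cv2.imread('pics/Bt.png')[150:360,80:680]
a=a[50:420,200:480]
b=cv2.resize(b,(500,175));a=cv2.resize(a,(560,740)) if 0 else a
import numpy as np
c=np.zeros((370+210,610,3),np.uint8);c[:370,:280]=a;c[370:,:600]=cv2.imread('pics/Bt.png')[150:360,80:680];cv2.imwrite('pics/Bc.png',c)"
```

```text
10.8 [0.5227 0.1952 0.1974] [-0.08  0.11  0.17]
```

View pics/Bc.png

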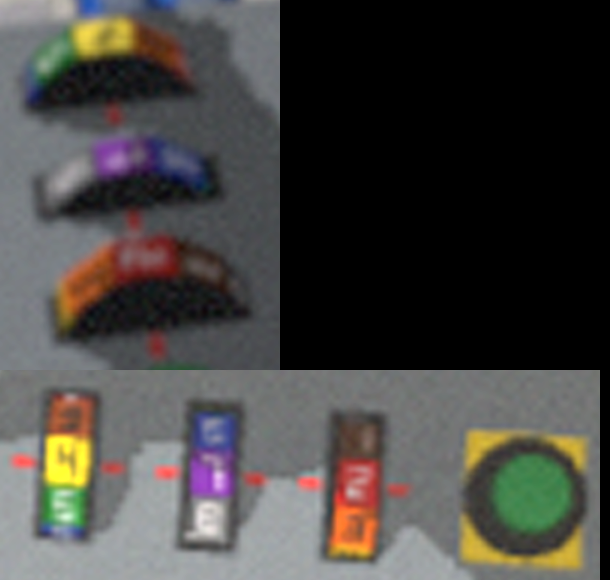

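The picture shows yellow 4, violet 7 and red 2 at the index marks. I'll refit the values from the edge pixels, with the heights left free and then fixed to the felt ones.

```bash
python3 - <<'E'
from h import *
c=np.load("c.npy");Z=.07
W={"left":(.085,4,.0197,148,[(3,214),(4,267)],[(4,(275,102)),(3,(334,100))]),
"middle":(.03,7,.0138,290,[(6,232),(7,278)],[(7,(297,222)),(6,(353,215))]),
"right":(-.025,2,.0199,435,[(1,240),(2,285)],[(2,(318,322)),(1,(378,320))])}
for k,(y,d0,hf,x,t,s) in W.items():
    def P(d,v,h,dy):
        f=(d+.5)*.62832-v;return w(c,(-.028*np.sin(f),y+dy,Z+h-.028+.028*np.cos(f)))
    def rr(q,h=None):
        q=(q[0],q[1] if h is None else h)
        a=[(proj("top",P(d,*q,0))[0][1]-px("top",(x,u))[1]) for d,u in t]
        for d,u in s:a+=list(proj("side",P(d,*q,-.008))[0]-px("side",u))
        return np.array(a)
    A=least_squares(rr,[d0*.628,.016],x_scale=[1,.01]);B=least_squares(rr,[d0*.628],kwargs={"h":hf})
    print(k,"err rad",A.x[0]-d0*.62832,A.x[1],B.x[0]-d0*.62832,B.fun.round(1))
    # expected pixel rows for squarely d0
    print([((proj("top",P(d,d0*.62832,hf,0))[0]+.42-off["top"])*6).round(0)[1] for d,_ in t],[((proj("side",P(d,d0*.62832,hf,-.008))[0]+.42-off["side"])*6).round(0)for d,_ in s])
E
```

```text
left err rad -0.020478738184892986 0.020940056967791894 -0.0170568439697405 [ 0.9 -0.4  0.8  0.9 -0.1  0.1]
[np.float64(218.0), np.float64(263.0)] [array([281., 107.]), array([335., 101.])]
middle err rad -0.043264291334605076 0.015796952063008463 -0.03716489962747804 [ 0.1 -0.   0.2  1.   0.2  0.7]
[np.float64(230.0), np.float64(275.0)] [array([301., 226.]), array([358., 220.])]
right err rad -0.026725522920825195 0.022006248328679225 -0.02064852711218257 [-0.1  0.   0.2  1.5  0.3  0.4]
[np.float64(238.0), np.float64(284.0)] [array([321., 330.]), array([382., 322.])]
```

All three wheels are within 0.05 rad of their digits, so I move on to the key.

Emit:
{"api": "play_rows", "payload": {
  "motion": [
    [-0.001, -0.06, 0, 0, 1],
    [-0.002, -0.12, 0, 0, 1],
    [-0.003, -0.18, 0, 0, 1],
    [-0.004, -0.24, 0, 0, 1],
    [-0.005, -0.3, 0, 0, 1]
  ]
}}

```text
time_s: 11.42
tool_pos: [0.5107, -0.1081, 0.198]
tool_rot: [3.141, -0.001, 3.085]
contact_force: [0.5, 0.9, 0.0]
gripper_width: -0.0
gripper_force: 0.0
```

Emit:
{"api": "play_rows", "payload": {
  "motion": [
    [0, -0.034, 0.02, 0, 1],
    [0, -0.034, 0.07, 0, 1],
    [0, -0.034, 0.09, 0, 1],
    [0, -0.034, 0.092, 0, 1],
    [0, -0.034, 0.092, 0, 1]
  ]
}}

```text
time_s: 12.05
tool_pos: [0.5101, -0.1394, 0.1067]
tool_rot: [-3.141, 0.0, 3.086]
contact_force: [0.1, -0.3, 1.3]
gripper_width: -0.0
gripper_force: 0.0
```

Emit:
{"api": "play_rows", "payload": {
  "motion": [
    [0, 0, 0.006, 0, 1],
    [0, 0, 0.01, 0, 1],
    [0, 0, 0.014, 0, 1],
    [0, 0, 0.014, 0, 1]
  ]
}}

```text
time_s: 12.55
tool_pos: [0.5103, -0.1387, 0.0921]
tool_rot: [-3.142, 0.0, 3.087]
contact_force: [-0.0, -0.8, 4.4]
gripper_width: 0.0002
gripper_force: 2.2
```

Emit:
{"api": "play_rows", "payload": {
  "motion": [
    [0, 0, 0.002, 0, 1],
    [0, 0, 0.003, 0, 1],
    [0, 0, 0.003, 0, 1]
  ]
}}

```text
time_s: 12.92
tool_pos: [0.5103, -0.1387, 0.0893]
tool_rot: [-3.142, 0.0, 3.087]
contact_force: [-1.1, 0.6, 6.7]
gripper_width: -0.0001
gripper_force: 3.0
```

6.7 N at about 0.8 N/mm puts the key roughly 8 mm down, well past 5 mm. I'll release, retreat and check.

Emit:
{"api": "play_rows", "payload": {
  "motion": [
    [0, 0, 0, 0, 1],
    [0, 0, -0.015, 0, 1],
    [0, 0, -0.06, 0, 1],
    [0, 0, -0.11, 0, 1],
    [0, 0.06, -0.11, 0, 1]
  ]
}}

```text
time_s: 13.55
tool_pos: [0.515, -0.0807, 0.2031]
tool_rot: [-3.14, 0.007, 3.082]
contact_force: [0.1, -0.0, -1.3]
gripper_width: 0.0
gripper_force: 0.0
```

Emit:
{"api": "play_rows", "payload": {
  "motion": [
    [0, 0.06, 0, 0, 1],
    [0, 0.12, 0, 0, 1],
    [0, 0.18, 0, 0, 1],
    [0, 0.24, 0, 0, 1],
    [0, 0.27, 0, 0, 1]
  ]
}}

```text
time_s: 14.18
tool_pos: [0.5277, 0.1936, 0.1998]
tool_rot: [3.141, 0.0, 3.089]
contact_force: [0.9, -0.3, 0.1]
gripper_width: 0.0
gripper_force: 0.0
```

```bash
python3 look.py D; python3 - <<'E'
import cv2
for k in"st":
    a=cv2.imread(f"pics/B{k}.png");b=cv2.imread(f"pics/D{k}.png")
    cv2.imwrite("pics/D.png",b) if k=="s" else 0
    print(k,cv2.absdiff(a[200:],b[200:]).mean(), cv2.absdiff(a[150:340,90:500],b[150:340,90:500]).max())
E
```

```text
14.275 [0.5278 0.1935 0.1996] [-0.7  -0.9   0.18]
s 3.8555023148148146 100
t 3.9626013071895425 96
```

View pics/Ds.png

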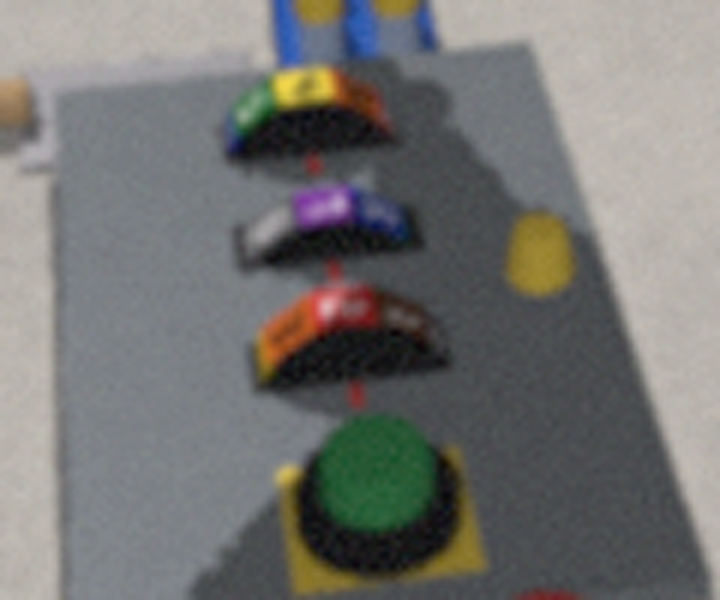

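The wheels still show 4 (305,88), 7 (325,207) and 2 (345,305). The key is back up at (377,447) and the stopper hasn't moved from (541,255). Handing in.

```bash
python3 -c "
from bench import workorder
print(workorder.sign_off())"
```

```text
the job is handed in; nothing more can be done
None
```

I set the wheels to 4, 7, 2 (each measured within 0.05 rad), pushed the start key about 8 mm down at 6.7 N and let it spring back, and handed the job in; sign-off returned no verdict.

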